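Scan a carton's docket, then hover the scanner over the labelled jar

TASK

Take the hand scanner by its handle out of its holder and read the docket: hold the scanner's window square to the sloping docket card, centred on its barcode, lined up along it and about four centimetres off it, steady for two seconds. Then carry the scanner over the carton's wall to the one jar with a barcode label on its lid, and finish still holding it there, upright and still, its window about a centimetre above the middle of the label and lined up along it. The scanner must not touch the carton or the jars, and nothing else may be knocked or moved.

Things in the scene. Friction and masses are not known exactly. Their poses are not given: they have to be found in the camera images.
- scanner: Black hand scanner, loose, upright in its holder, window down. Head 26 (x) by 60 mm (y), z 0 to 46 mm; above it a straight handle 26 (x) by 34 mm (y) up to z 162 mm, gripped best near z 144 mm. Mass 0.11 to 0.23 kg. Origin: middle of the window in the underside; z runs up the handle (it looks along -z), y is the window's long direction. A half turn about z reads alike.
- holder: Grey holder fixed to the table: foot 90 (x) by 110 mm (y), with an open-topped pocket 33 mm (x) by 67 mm (y) inside, its floor 5 mm and its rim 28 mm above the table. The scanner's head stands in it and lifts straight out. Origin at the centre of its underside, z up, axes as the scanner's.
- docket_card: White card 80 (x, up the slope) by 110 mm (y), fixed on a small aluminium stand, a barcode label 46 by 80 mm in its middle. Origin: middle of the barcode on the face, 55 mm above the table; z points out of the face, 0.5 rad from vertical, roughly towards the robot; y is level, the barcode's long direction. To read it: scanner z parallel to card z, scanner y to card y either way round.
- carton: Open cardboard carton fixed to the table, outside 200 (x) by 285 mm (y), 135 mm high, walls and floor 5 mm; six jars stand in it, two along x and three along y, 92 and 88 mm apart, any of them the labelled one. Folded-back flaps reach 12 mm outside the walls. Origin at the centre of its underside, z up.
- jar_labelled: Glass jar of beans, loose in the carton, 68 mm across, 106 mm tall, brass lid 66 mm across; the only jar with a white barcode label on its lid, 26 (x) by 52 mm (y): y is the label's long direction. Origin at the centre of its underside, 5 mm above the table; z up. The lid lies 24 mm below the carton's rim.
- lid_label (a point): Middle of the label on the labelled jar's lid, 107 mm above the jar's underside, on its axis; axes as the jar's.
- jar_1: Same jar as jar_labelled (68 mm across, 106 mm tall) but with a bare lid; origin at the centre of its underside, z up. Leave it alone.
- jar_2: Same jar as jar_labelled (68 mm across, 106 mm tall) but with a bare lid; origin at the centre of its underside, z up. Leave it alone.
- jar_3: Same jar as jar_labelled (68 mm across, 106 mm tall) but with a bare lid; origin at the centre of its underside, z up. Leave it alone.
- jar_4: Same jar as jar_labelled (68 mm across, 106 mm tall) but with a bare lid; origin at the centre of its underside, z up. Leave it alone.
- jar_5: Same jar as jar_labelled (68 mm across, 106 mm tall) but with a bare lid; origin at the centre of its underside, z up. Leave it alone.
- tin: Bystander: a loose food tin, 74 mm across, 110 mm tall, beyond the docket, near the carton; origin at the centre of its underside. Leave it alone.
- cleaner: Bystander: a loose bottle, 64 mm across, 170 mm tall, beyond the holder; origin at the centre of its underside. Leave it alone.
- tape: Bystander: a loose cardboard ring, 90 mm across, 48 mm high, lying flat beyond the docket; origin at the centre of its underside. Leave it alone.
Things that resemble listed ones, but are neither listed nor needed, are in the scene too. Of the things that look like the scanner, the middle-sized one is meant.

How it is judged:
By the outcome, as a careful person would: the job done as asked, in the order asked, and still so for the second after the job is handed in, while the arm keeps its last pose, push and grip.
It also fails if it takes over 51 s, if anything falls off the work surface, if the arm or the gripper's body presses on something with over 40 N, if the wrist force passes 120 N, or if a joint passes its speed limit or range.

ROBOT

A 6-joint arm with a two-finger parallel gripper is mounted at the origin on the work surface. World frame = base frame: x ahead of the robot, y to its left, z up, the work surface at z = 0. Lengths are in m, angles in rad, forces in N, time in s.
With the tool pointing down it reaches from about 0.325 to 0.85 m from the base axis. Payload 15.5 kg.
Tool frame: the origin (TCP) lies at the very end of the fingers, on their centre line; the grasp point (between the pads) lies 19 mm behind it (arm.tcp_to_grasp is the distance from the TCP to the grasp point, in m); z points along the fingers, y is the line along which they close (so a half turn about z gives the same grasp; the last joint's range is limited). The gripper opens to 91 mm and grips with 3 to 60 N. Pads are 32 mm wide; open, the fingers measure 118 mm over their backs; the gripper's body (76 mm by 178 mm) begins 60 mm behind the grasp point.
Start: joints at [-1.276, 0.494, 1.345, -0, 1.302, -0.096], TCP at [0.238, -0.578, 0.214] pointing down, gripper open.
Joint ranges: [-2.91, 2.91], [-0.82, 2.16], [0.22, 2.67], [-1.22, 4.37], [0.12, 2.79], [-3.08, 3.08]. Speed limits (rad/s): [1.89, 1.89, 2.57, 3.01, 3.01, 3.01].

INTERFACE

Orientations are given as a unit quaternion [w, x, y, z].
In Python, from cell import arm gives the robot as it stands. The module is installed in compiled form; this text tells all that it offers.
- The arm moves only by the shell command python3 -m pendant 'ROWS' [FORCE]. ROWS is JSON, a list of rows, each an object with "delta_rot": the turn, a rotation vector about the world's x, y, z in degrees, a list of three; "delta_pos": the shift along the world's x, y, z in mm, a list of three; "fingers": the closure, from -1 (fully open) to 1 (shut). In form: [{"delta_rot": [rx, ry, rz], "delta_pos": [x, y, z], "fingers": fingers}, ...]. A call has 1 to 8 rows; each row shifts and turns the commanded pose from where the row before left it; what a row does not reach is not made up. A row lasts 1/12 s, in which the tool goes at most 41.7 mm and 7.16 degrees, less where a joint would pass 70% of its speed; a pose out of reach is approached as far as the arm can. A call with a gripper value outside its range is refused whole. The fingers move at their own pace and stop on an object; FORCE is the grip in N (left out, the last holds). Time passes only in rows, so rows that do not move let the fingers close. It gives the time, the measured TCP pose, the force, the opening and the grip force at its end, in the units of the state.
- arm.sense(): the state, without advancing time (a new reading comes with each control period).
- arm.get_image(name): name is "scene" or "top" or "wrist"; returns a dict with "frame" (384x512x3 uint8, blue, green, red), "depth" (384x512 float32, m along the optical axis (not along the pixel's ray), 0 where there is no reading), "vfov" (degrees; the focal length in pixels is half the picture's height over the tangent of half this angle, whatever the lens; pixels are square), "cx", "cy" (the principal point, pixels), "R" (3x3) and "t" (3): a world point X has camera coordinates R X + t; the wrist camera has in their place "mount" (4x4, takes a point from camera to tool coordinates, whose origin is the TCP and whose axes are the flange's). Camera axes: x right, y down, z forward; pixel columns grow to the right and rows downward; lengths in m; the calibration is good to about 2 mm. A picture is of the moment at which its call begins: read the wrist's pose just before it.
- arm.job_done(): hands the job in; it is judged then, once.
Trained networks look in the newest picture that a camera, given by its name, has taken for a name from the list of things; names that differ only in an ending like _2 or _b are one class to them, and where a whole thing is asked for, a point or a joint stands for the part that bears it (a point fixed in the world has none). Each returns a list of dicts, best first, with "conf" (0 to 1); they miss things now and then, are a little off and sometimes report something else, mostly with a low value. They report only what shows in the picture. A call takes as long as a camera call. They do not tell look-alikes from the thing itself.
- arm.search_frame(label, camera): "rect" ([left, top, right, bottom] in pixels, round what is visible of it).
- arm.landmark_of(label, camera): "location" ([column, row] in pixels: a listed point, or the origin of a listed thing).
The state is a dict: "clock": time; "q": joint angles; "joint_vel": joint speeds; "joint_efforts": joint torques, N m; "eef_pos": TCP position; "eef_rot": TCP orientation; "ft_force": force on the tool from outside, world axes, zero at the start; "moment": the same for the moment, N m; "width": finger opening in m; "grip_force": force on a finger pad.
Only numpy, scipy, OpenCV 4.12 (cv2) and the standard library are available. Lean on these libraries where they do the work, as an engineer would, in place of code of your own. Each camera call takes 0.05 s, during which the arm holds its last target. There are 200 camera calls.

## Working session

There is one attempt and no reset: what is moved stays moved. The work goes in short steps, Python scripts to look and compute and a shell command to move; the robot and the scene stay as the last step left them, time stands still between calls to the robot, and variables do not carry over. Pictures are saved under pics/ and viewed, at most 10 in all, crops included, and the job is handed in when it is done.

```bash
mkdir -p pics; cat > h.py <<'E'
import numpy as np, cv2
from cell import arm
from scipy.spatial.transform import Rotation as Rn
def cam(im, s=None):
    h=im['frame'].shape[0]; f=h/2/np.tan(np.radians(im['vfov'])/2)
    if 'R' in im: R=np.array(im['R']);t=np.array(im['t']); return f,R.T,-R.T@t
    M=np.array(im['mount']); q=s['eef_rot']; Rt=Rn.from_quat([q[1],q[2],q[3],q[0]]).as_matrix()
    return f,Rt@M[:3,:3],Rt@M[:3,3]+np.array(s['eef_pos'])
def ray(im,u,v,s=None):
    f,R,c=cam(im,s); return R@np.array([(u-im['cx'])/f,(v-im['cy'])/f,1]),c
def plane(im,u,v,z,s=None):
    d,c=ray(im,u,v,s); return c+d*(z-c[2])/d[2]
def cloud(im,s=None):
    f,R,c=cam(im,s); H,W=im['depth'].shape; uu,vv=np.meshgrid(np.arange(W),np.arange(H))
    d=im['depth']; P=np.stack([(uu-im['cx'])/f*d,(vv-im['cy'])/f*d,d],-1)@R.T+c
    P[d==0]=np.nan; return P
E
python3 - <<'E'
from h import *
np.set_printoptions(precision=3,suppress=True)
ims={}
for n in ['top','scene']:
    im=arm.get_image(n); ims[n]=im; cv2.imwrite(f'pics/{n}0.png',im['frame']); P=cloud(im)
    np.savez(f'{n}0.npz',P=P,frame=im['frame'])
    print(n,im['vfov'],cam(im)[2])
    for l in ['scanner','holder','docket_card','carton','jar_labelled','lid_label','tin','cleaner','tape']:
        for r in arm.search_frame(l,n)[:4]: print(l,'rect',np.round(r['rect']),round(r['conf'],2))
        for r in arm.landmark_of(l,n)[:4]:
            u,v=r['location']; print(l,'pt',np.round([u,v],1),round(r['conf'],2),P[int(np.clip(v,0,383)),int(np.clip(u,0,511))])
print(arm.sense())
a=np.vstack([ims['top']['frame'],ims['scene']['frame']])
E
```

```text
top 50.96507893020155 [ 0.456 -0.034  1.294]
scanner rect [361. 243. 406. 274.] 0.9
scanner rect [320. 200. 348. 211.] 0.77
scanner rect [343. 233. 359. 244.] 0.65
scanner pt [327.7 205.9] 0.78 [ 0.501 -0.269  0.05 ]
scanner pt [372.1 256.9] 0.67 [ 0.349 -0.403  0.074]
scanner pt [345.  239.7] 0.56 [ 0.396 -0.331  0.031]
holder rect [311. 196. 348. 219.] 0.83
holder pt [328.2 209.9] 0.92 [ 0.489 -0.276  0.03 ]
docket_card rect [254. 186. 287. 216.] 0.76
docket_card rect [312. 194. 347. 222.] 0.44
docket_card rect [265. 122. 297. 157.] 0.41
docket_card pt [272.  196.7] 0.96 [ 0.524 -0.098  0.062]
docket_card pt [171.8 171. ] 0.64 [0.587 0.203 0.113]
carton rect [108. 147. 219. 226.] 0.86
carton rect [253. 186. 291. 216.] 0.44
carton pt [171.9 186.9] 0.96 [0.551 0.223 0.006]
jar_labelled rect [152. 163. 182. 188.] 0.7
jar_labelled pt [170.8 176.1] 0.77 [0.573 0.206 0.11 ]
jar_labelled pt [328.  207.2] 0.32 [ 0.494 -0.271  0.056]
lid_label rect [150. 158. 180. 184.] 0.85
lid_label pt [161.1 167.8] 0.93 [0.599 0.234 0.108]
tin rect [229. 112. 256. 145.] 0.78
tin rect [267. 124. 296. 155.
[... 1228 characters left out ...]
 [ 0.737 -0.04   0.038]
cleaner rect [251. 238. 280. 287.] 0.73
cleaner pt [261.  280.8] 0.97 [ 0.677 -0.299  0.042]
tape rect [289. 226. 316. 260.] 0.62
tape rect [306. 129. 331. 152.] 0.28
tape pt [302.5 248.2] 0.74 [ 0.726 -0.162  0.05 ]
{'clock': 1.9, 'q': array([-1.275,  0.494,  1.345, -0.   ,  1.303, -0.095]), 'joint_vel': array([ 0.001,  0.   , -0.001,  0.001,  0.   ,  0.001]), 'joint_efforts': array([ -0.   , -87.868, -38.225,   0.071,   0.044,   0.   ]), 'eef_pos': array([ 0.238, -0.578,  0.214]), 'eef_rot': array([ 0.   ,  0.981,  0.194, -0.   ]), 'ft_force': array([ 1.244, -0.149,  0.56 ]), 'moment': array([-0.005, -0.023,  0.039]), 'grip_force': 0.0, 'width': 0.09124423791733564}
```

```bash
python3 - <<'E'
import cv2,numpy as np
a=cv2.imread('pics/top0.png')[100:290,95:420]; b=cv2.imread('pics/scene0.png')[85:300,90:360]
cv2.imwrite('pics/top_c.png',cv2.resize(a,None,fx=2.4,fy=2.4,interpolation=2)); cv2.imwrite('pics/scene_c.png',cv2.resize(b,None,fx=2.75,fy=2.75,interpolation=2))
E
```

```text
(no output)
```

View pics/top_c.png

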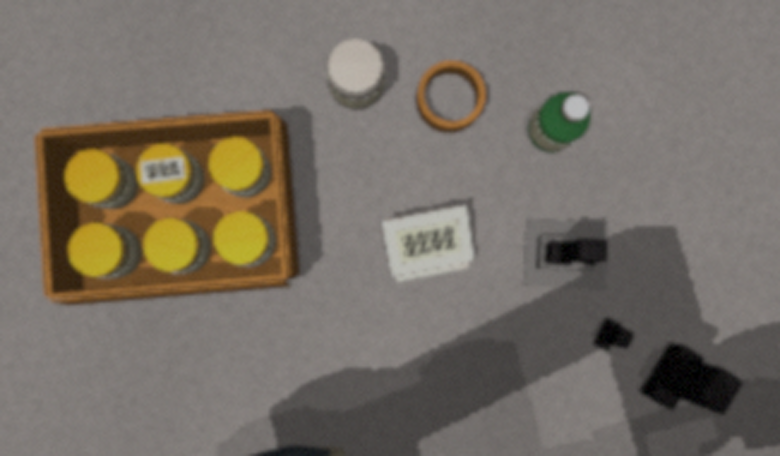

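View pics/scene_c.png

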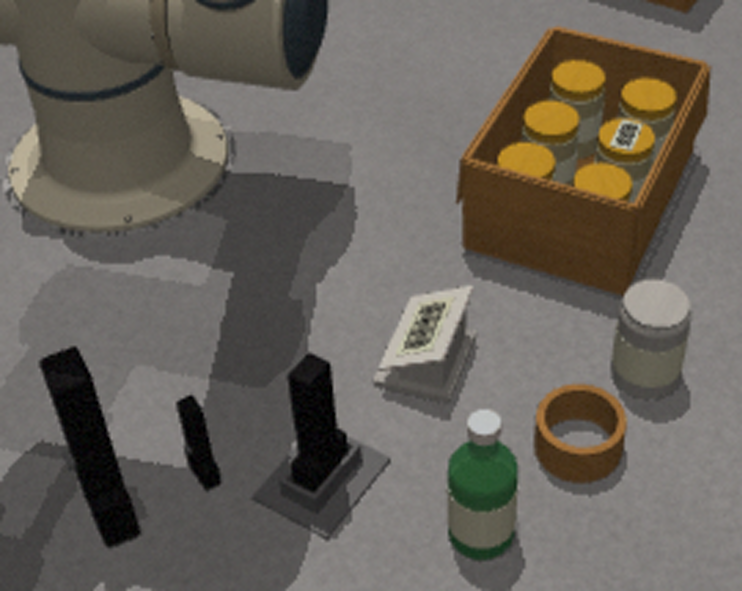

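```bash
python3 - <<'E'
from h import *
np.set_printoptions(precision=3,suppress=True)
s=arm.sense(); im=arm.get_image('wrist'); print(np.array(im['mount']),im['vfov'],im['cx'],im['cy'])
cv2.imwrite('pics/w0.png',im['frame'])
P=np.load('top0.npz')['P']; F=np.load('top0.npz')['frame']
def reg(r,lo,hi):
    l,t,R,b=r; Q=P[t:b,l:R].reshape(-1,3); Q=Q[np.isfinite(Q[:,2])]; return Q[(Q[:,2]>lo)&(Q[:,2]<hi)]
for n,r,lo,hi in [('handle',(305,190,356,226),.12,.3),('head',(305,190,356,226),.035,.3),('big',(358,230,412,285),.05,.5),('small',(338,228,362,250),.03,.4),('carton rim',(100,140,225,235),.128,.15),('bottle',(310,135,345,170),.1,.3)]:
    Q=reg(r,lo,hi); print(n,len(Q), Q.min(0),Q.max(0), [np.round(x,3) for x in cv2.minAreaRect(Q[:,:2].astype(np.float32)*1000)])
Q=reg((250,180,295,222),.02,.12); c=Q.mean(0)
for _ in range(5):
    n=np.linalg.svd(Q-c)[2][2]; n*=np.sign(n[2]); k=abs((Q-c)@n)<.006; c=Q[k].mean(0); 
    Q=Q[k]
print('card',len(Q),c,n,np.arccos(n[2]),np.degrees(np.arctan2(n[1],n[0])))
E
```

```text
[[-0.    -0.97  -0.245  0.069]
 [ 1.    -0.001  0.002  0.   ]
 [-0.002 -0.245  0.97  -0.17 ]
 [ 0.     0.     0.     1.   ]] 69.83186050575986 255.45928597144808 189.63855340412502
handle 140 [ 0.489 -0.304  0.126] [ 0.514 -0.27   0.172] [array([ 501.454, -287.058]), array([34.193, 25.601]), np.float64(89.922)]
head 241 [ 0.485 -0.316  0.037] [ 0.514 -0.258  0.172] [array([ 499.499, -286.913]), array([58.04 , 29.684]), np.float64(89.76)]
big 645 [ 0.305 -0.454  0.05 ] [ 0.404 -0.35   0.219] [array([ 362.505, -389.896]), array([106.714,  79.453]), np.float64(62.439)]
small 113 [ 0.378 -0.355  0.03 ] [ 0.415 -0.327  0.113] [array([ 396.637, -340.723]), array([18.69 , 37.927]), np.float64(66.548)]
carton rim 1101 [0.426 0.069 0.128] [0.661 0.38  0.142] [array([544.177, 224.539]), array([210.423, 296.908]), np.float64(6.197)]
bottle 356 [ 0.639 -0.296  0.1  ] [ 0.699 -0.235  0.175] [array([ 667.098, -264.068]), array([59.2  , 58.161]), np.float64(46.187)]
card 829 [ 0.513 -0.101  0.055] [-0.464 -0.102  0.88 ] 0.49548733978590476 -167.58234092441396
```

View pics/w0.png

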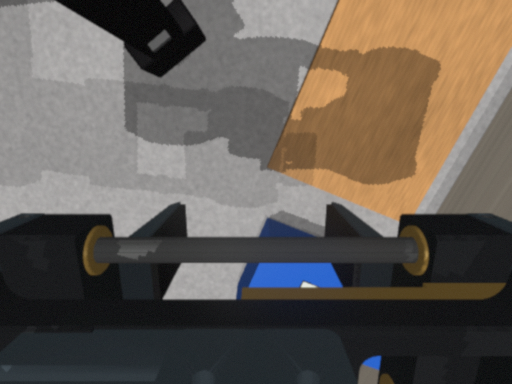

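```bash
python3 -m pendant '[{"delta_rot":[0,0,6.8],"delta_pos":[25,22,25],"fingers":-1},{"delta_rot":[0,0,6.8],"delta_pos":[25,22,25],"fingers":-1},{"delta_rot":[0,0,6.8],"delta_pos":[25,22,25],"fingers":-1},{"delta_rot":[0,0,6.8],"delta_pos":[25,22,20],"fingers":-1},{"delta_rot":[0,0,6.8],"delta_pos":[30,25,5],"fingers":-1},{"delta_rot":[0,0,6.8],"delta_pos":[30,25,0],"fingers":-1},{"delta_rot":[0,0,6.8],"delta_pos":[30,25,0],"fingers":-1},{"delta_rot":[0,0,6.8],"delta_pos":[30,25,0],"fingers":-1}]'
python3 -m pendant '[{"delta_rot":[0,0,6.6],"delta_pos":[30,30,0],"fingers":-1},{"delta_rot":[0,0,6.6],"delta_pos":[12,20,0],"fingers":-1},{"delta_rot":[0,0,0],"delta_pos":[0,0,0],"fingers":-1},{"delta_rot":[0,0,0],"delta_pos":[0,0,0],"fingers":-1}]'
python3 - <<'E'
from h import *
s=arm.sense(); im=arm.get_image('wrist'); cv2.imwrite('pics/w1.png',im['frame']); np.savez('w1.npz',P=cloud(im,s),frame=im['frame'])
print(s['eef_pos'],s['joint_vel'],s['q'])
for l in ['scanner','holder']:
    print(l,arm.search_frame(l,'wrist')[:3],arm.landmark_of(l,'wrist')[:3])
E
```

```text
clock: 2.62
eef_pos: [0.4593, -0.3884, 0.3143]
eef_rot: [0.0, 0.782, 0.623, 0.0]
ft_force: [0.1, -0.6, 0.1]
width: 0.0912
grip_force: 0.0
clock: 2.95
eef_pos: [0.5002, -0.3393, 0.3139]
eef_rot: [-0.0, 0.706, 0.708, -0.0]
ft_force: [-0.6, -0.7, 0.1]
width: 0.0916
grip_force: 0.0
[ 0.50020751 -0.33932239  0.31391341] [-0.04298037  0.00047072 -0.00118979 -0.0071568  -0.00211141  0.02370094] [-6.94770221e-01  3.87592879e-01  1.24803175e+00 -8.64392885e-05
  1.50603795e+00 -6.96540702e-01]
scanner [{'rect': [243.0, 110.8, 270.3, 149.4], 'conf': 0.75}, {'rect': [113.6, 191.3, 192.1, 238.1], 'conf': 0.72}, {'rect': [170.9, 151.8, 210.4, 179.0], 'conf': 0.6}] [{'location': [256.9, 132.0], 'conf': 0.97}, {'location': [196.0, 160.8], 'conf': 0.86}, {'location': [170.1, 204.7], 'conf': 0.76}]
holder [{'rect': [229.5, 95.3, 285.8, 165.3], 'conf': 0.57}] [{'location': [256.5, 131.6], 'conf': 0.79}]
```

View pics/w1.png

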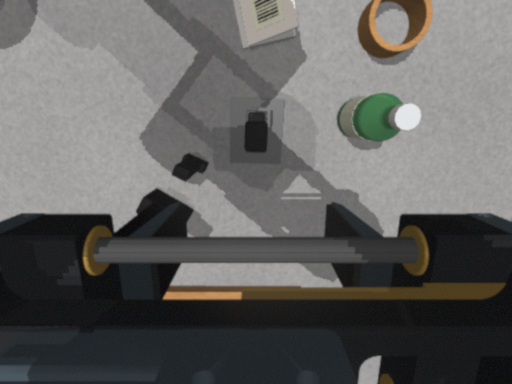

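```bash
python3 - <<'E'
from h import *
np.set_printoptions(precision=4,suppress=True)
D=np.load('w1.npz');P=D['P'];F=D['frame']
cv2.imwrite('pics/w1c.png',cv2.resize(F[80:240,100:310],None,fx=3.5,fy=3.5,interpolation=2))
Q=P[85:180,220:295].reshape(-1,3);Q=Q[np.isfinite(Q[:,2])]
for n,lo,hi in [('handletop',.155,.18),('handle',.06,.2),('head+',.036,.2),('rim+',.022,.2),('foot',.0028,.02)]:
    q=Q[(Q[:,2]>lo)&(Q[:,2]<hi)]; print(n,len(q),q.min(0),q.max(0),cv2.minAreaRect(q[:,:2].astype(np.float32)*1000))
E
```

```text
handletop 671 [ 0.4885 -0.306   0.1619] [ 0.5137 -0.272   0.1684] ((501.1381530761719, -288.9386901855469), (34.01865005493164, 25.128568649291992), 89.57007598876953)
handle 696 [ 0.4826 -0.306   0.0795] [ 0.5137 -0.272   0.1684] ((498.15692138671875, -288.9364929199219), (34.00322723388672, 31.106243133544922), 89.73594665527344)
head+ 851 [ 0.4826 -0.3185  0.0464] [ 0.5137 -0.2591  0.1684] ((498.1575622558594, -288.79620361328125), (59.43727111816406, 31.106243133544922), 89.73594665527344)
rim+ 1214 [ 0.4799 -0.3275  0.0221] [ 0.5237 -0.2509  0.1684] ((501.7951354980469, -289.1883544921875), (76.70966339111328, 43.16442108154297), 89.44310760498047)
foot 1692 [ 0.4559 -0.3444  0.0028] [ 0.547  -0.2339  0.0194] ((501.6087646484375, -289.29376220703125), (110.0293960571289, 89.41893005371094), 88.64753723144531)
```

View pics/w1c.png

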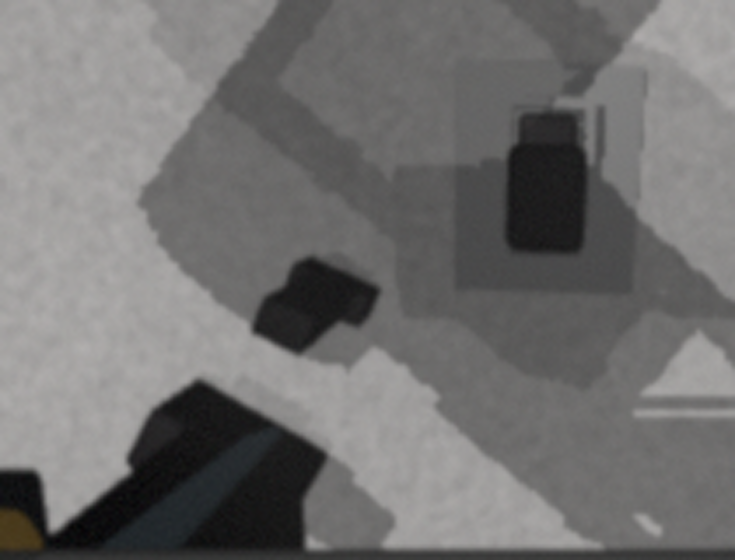

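```bash
python3 -m pendant '[{"delta_rot":[0,0,0],"delta_pos":[0,28,0],"fingers":-1},{"delta_rot":[0,0,0],"delta_pos":[0,38,0],"fingers":-1},{"delta_rot":[0,0,0],"delta_pos":[0,38,0],"fingers":-1},{"delta_rot":[0,0,0],"delta_pos":[0,38,0],"fingers":-1},{"delta_rot":[0,0,0],"delta_pos":[0,24,0],"fingers":-1},{"delta_rot":[0,0,0],"delta_pos":[0,4,0],"fingers":-1},{"delta_rot":[0,0,0],"delta_pos":[0,0,0],"fingers":-1},{"delta_rot":[0,0,0],"delta_pos":[0,0,0],"fingers":-1}]'
python3 - <<'E'
from h import *
s=arm.sense(); im=arm.get_image('wrist'); cv2.imwrite('pics/w2.png',im['frame']); np.savez('w2.npz',P=cloud(im,s),frame=im['frame'])
print(s['eef_pos'],s['joint_vel'])
P=cloud(im,s)
for l in ['docket_card']:
    for r in arm.landmark_of(l,'wrist')[:2]: u,v=r['location']; print(r,P[int(v),int(u)])
    print(arm.search_frame(l,'wrist')[:2])
E
```

```text
clock: 3.87
eef_pos: [0.4996, -0.1713, 0.3141]
eef_rot: [0.0, 0.707, 0.707, -0.0]
ft_force: [-0.3, -0.2, -0.5]
width: 0.0911
grip_force: 0.0
[ 0.49956395 -0.17132738  0.31406404] [-0.01569771  0.00806723 -0.00763644  0.00071909  0.00046358 -0.00383923]
[{'rect': [232.5, 74.0, 295.4, 157.2], 'conf': 0.89}, {'rect': [336.4, 194.5, 389.3, 239.6], 'conf': 0.33}]
```

```bash
cat > card.py <<'E'
from h import *
np.set_printoptions(precision=4,suppress=True)
D=np.load('w2.npz');P=D['P'];F=D['frame']
R=P[60:170,215:310];G=cv2.cvtColor(F,cv2.COLOR_BGR2GRAY)[60:170,215:310]
ok=np.isfinite(R[...,2])&(R[...,2]>.025)
c=R[ok].mean(0);k=ok
for t in [.02,.01,.005,.003,.003]:
    Q=R[k];c=Q.mean(0);n=np.linalg.svd(Q-c)[2][2];n*=np.sign(n[2]);k=ok&(abs((R-c)@n)<t)
y=np.cross([0,0,1.],n);y/=np.linalg.norm(y);x=np.cross(y,n)
print('n',n,np.arccos(n[2]),'y',y,np.degrees(np.arctan2(y[1],y[0])),k.sum())
uv=np.stack([(R[k]-c)@x,(R[k]-c)@y],1).astype(np.float32)*1000
b=cv2.minAreaRect(uv);print(b); ctr=c+x*b[0][0]/1000+y*b[0][1]/1000; print('centre card',ctr)
dark=k&(G<G[k].mean()-25)
uv=np.stack([(R[dark]-c)@x,(R[dark]-c)@y],1).astype(np.float32)*1000
b2=cv2.minAreaRect(uv);print(dark.sum(),b2, c+x*b2[0][0]/1000+y*b2[0][1]/1000)
cv2.imwrite('pics/w2c.png',cv2.resize(F[50:180,190:330],None,fx=5,fy=4.5,interpolation=2))
E
python3 card.py
```

```text
n [-0.4668 -0.1005  0.8786] 0.4977795076575732 y [ 0.2104 -0.9776  0.    ] -77.85156130330591 3545
((2.7671585083007812, 1.8364639282226562), (80.9496078491211, 110.1444091796875), 0.2981981039047241)
centre card [ 0.5112 -0.1022  0.0539]
886 ((2.3761940002441406, 1.7496719360351562), (79.73587799072266, 110.71751403808594), 0.9809927344322205) [ 0.5116 -0.102   0.0541]
```

View pics/w2c.png

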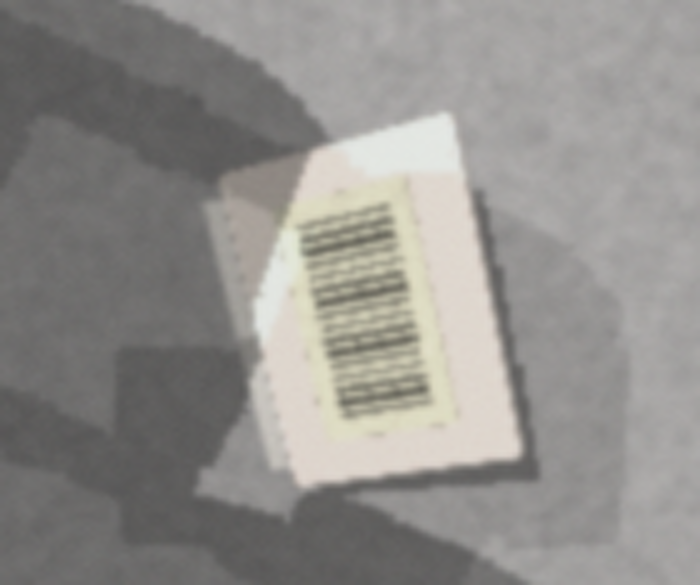

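```bash
python3 -m pendant '[{"delta_rot":[0,0,0],"delta_pos":[8,28,12],"fingers":-1},{"delta_rot":[0,0,0],"delta_pos":[8,36,12],"fingers":-1},{"delta_rot":[0,0,0],"delta_pos":[8,36,12],"fingers":-1},{"delta_rot":[0,0,0],"delta_pos":[8,36,12],"fingers":-1},{"delta_rot":[0,0,0],"delta_pos":[8,36,12],"fingers":-1},{"delta_rot":[0,0,0],"delta_pos":[8,36,5],"fingers":-1},{"delta_rot":[0,0,0],"delta_pos":[8,36,0],"fingers":-1},{"delta_rot":[0,0,0],"delta_pos":[8,36,0],"fingers":-1}]'
python3 -m pendant '[{"delta_rot":[0,0,0],"delta_pos":[8,30,0],"fingers":-1},{"delta_rot":[0,0,0],"delta_pos":[8,6,0],"fingers":-1},{"delta_rot":[0,0,0],"delta_pos":[0,0,0],"fingers":-1},{"delta_rot":[0,0,0],"delta_pos":[0,0,0],"fingers":-1}]'
python3 - <<'E'
from h import *
s=arm.sense(); im=arm.get_image('wrist'); cv2.imwrite('pics/w3.png',im['frame']); P=cloud(im,s); np.savez('w3.npz',P=P,frame=im['frame'])
print(s['eef_pos'],s['joint_vel'])
for l in ['lid_label','jar_labelled']:
    for r in arm.landmark_of(l,'wrist')[:2]: u,v=r['location']; print(l,r,P[int(v),int(u)])
    print(arm.search_frame(l,'wrist')[:2])
E
```

```text
clock: 4.68
eef_pos: [0.5643, 0.1105, 0.3793]
eef_rot: [0.0, 0.708, 0.707, 0.0]
ft_force: [0.8, 0.1, 0.3]
width: 0.0911
grip_force: 0.0
clock: 5.02
eef_pos: [0.58, 0.1447, 0.3784]
eef_rot: [-0.0, 0.707, 0.707, -0.0]
ft_force: [0.0, 0.4, -0.1]
width: 0.0914
grip_force: 0.0
[0.57995595 0.14473003 0.37842818] [-0.01859697 -0.01945267  0.01970061 -0.00183985 -0.00164765 -0.00132661]
lid_label {'location': [259.2, 110.9], 'conf': 0.93} [0.58570177 0.22775398 0.1123514 ]
[{'rect': [240.0, 85.4, 282.3, 135.1], 'conf': 0.9}]
jar_labelled {'location': [261.1, 113.9], 'conf': 0.85} [0.58878923 0.22337077 0.11126407]
[{'rect': [242.2, 86.0, 284.1, 133.0], 'conf': 0.58}]
```

View pics/w3.png

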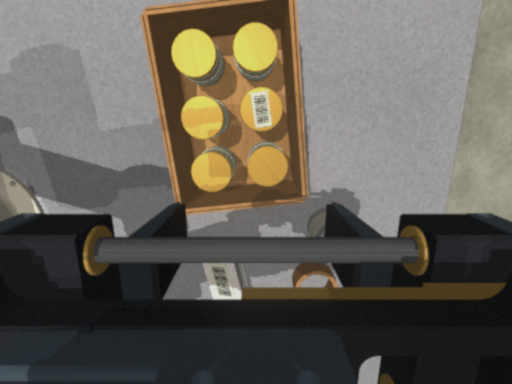

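```bash
python3 - <<'E'
from h import *
np.set_printoptions(precision=4,suppress=True)
D=np.load('w3.npz');P=D['P'];F=D['frame']
b=F[75:145,232:292].astype(int); R=P[75:145,232:292]
z=(R[...,2]>.1)&(R[...,2]<.125)
lab=(b[...,2]-b[...,0]<60)&z
lab=cv2.morphologyEx(lab.astype(np.uint8),cv2.MORPH_OPEN,np.ones((2,2)))
n,l,st,ce=cv2.connectedComponentsWithStats(lab); i=1+np.argmax(st[1:,4]);print(st[1:],ce[i]+[232,75])
Q=R[l==i]; print(cv2.minAreaRect(Q[:,:2].astype(np.float32)*1000),np.median(Q[:,2]))
y=(b[...,2]-b[...,0]>=60)&z; A=R[y|(l==i)]
A=A[np.linalg.norm(A[:,:2]-Q[:,:2].mean(0),axis=1)<.045]
print('lid',cv2.minEnclosingCircle(A[:,:2].astype(np.float32)*1000),A[:,:2].mean(0),np.median(A[:,2]))
q=Q[:,:2]-Q[:,:2].mean(0); w,v=np.linalg.eigh(q.T@q); print('pca yaw',np.degrees(np.arctan2(v[1,1],v[0,1])))
C=P[0:215,130:320].reshape(-1,3);C=C[(C[:,2]>.13)&(C[:,2]<.145)]; print('rim',cv2.minAreaRect(C[:,:2].astype(np.float32)*1000),C[:,2].max())
E
```

```text
[[ 20  17  21  37 585]] [261.906  109.9128]
((586.8901977539062, 227.86865234375), (24.670480728149414, 50.98456573486328), 16.533681869506836) nan
lid ((0.0, 0.0), 0.0) [nan nan] nan
pca yaw nan
rim ((543.8825073242188, 223.7055206298828), (209.86985778808594, 295.1329040527344), 6.15081787109375) 0.13700576475264692<stdin>:12: RuntimeWarning: Mean of empty slice.
  ret = um.true_divide(
  return _methods._mean(a, axis=axis, dtype=dtype,
  ret = ret.dtype.type(ret / rcount)
```

```bash
python3 - <<'E'
from h import *
np.set_printoptions(precision=4,suppress=True)
D=np.load('w3.npz');P=D['P'];F=D['frame']
s=arm.sense(); im=arm.get_image('wrist'); F2=im['frame'].astype(int)
b=F.astype(int); f,Rm,c=cam(im,s); print(s['eef_pos'])
H,W=b.shape[:2]; uu,vv=np.meshgrid(np.arange(W),np.arange(H))
d=np.stack([(uu-im['cx'])/f,(vv-im['cy'])/f,np.ones_like(uu)],-1)@Rm.T
X=c+d*((.1125-c[2])/d[...,2])[...,None]
m=np.zeros((H,W),bool); m[82:137,236:288]=1
sat=b.max(2)-b.min(2)
lab=(m&(b[...,2]-b[...,0]<70)&(np.linalg.norm(X[...,:2]-[.587,.228],axis=2)<.029)).astype(np.uint8)
n,l,st,ce=cv2.connectedComponentsWithStats(lab); i=1+np.argmax(st[1:,4]);k=cv2.morphologyEx((l==i).astype(np.uint8),cv2.MORPH_CLOSE,np.ones((3,3)))>0
Q=X[k][:,:2]; print(k.sum(),cv2.minAreaRect(Q.astype(np.float32)*1000),Q.mean(0))
q=Q-Q.mean(0); w,v=np.linalg.eigh(q.T@q); print('pca yaw',np.degrees(np.arctan2(v[1,1],v[0,1])),np.sqrt(w/len(q)*12))
L=m&((b[...,2]-b[...,0]>90)&(b[...,1]>100)|k); L=cv2.morphologyEx(L.astype(np.uint8),cv2.MORPH_OPEN,np.ones((3,3)))>0
n,l2,st,ce=cv2.connectedComponentsWithStats(L.astype(np.uint8)); j=1+np.argmax(st[1:,4])
print('lid',cv2.minEnclosingCircle(X[l2==j][:,:2].astype(np.float32)*1000),X[l2==j][:,:2].mean(0))
zz=P[k][:,2]; print(np.nanmedian(zz))
E
```

```text
[0.5794 0.1444 0.3791]
601 ((588.5095825195312, 228.62474060058594), (26.022188186645508, 52.07676696777344), 8.835726737976074) [0.5884 0.2291]
pca yaw 98.85206800514995 [0.0258 0.0518]
lid ((581.4496459960938, 236.4664306640625), 42.49873733520508) [0.5842 0.233 ]
0.11129507885627632
```

```bash
python3 -m pendant '[{"delta_rot":[0,0,0],"delta_pos":[-7,-28,-8],"fingers":-1},{"delta_rot":[0,0,0],"delta_pos":[-7,-38,-12],"fingers":-1},{"delta_rot":[0,0,0],"delta_pos":[-7,-38,-12],"fingers":-1},{"delta_rot":[0,0,0],"delta_pos":[-7,-38,-12],"fingers":-1},{"delta_rot":[0,0,0],"delta_pos":[-7,-38,-12],"fingers":-1},{"delta_rot":[0,0,0],"delta_pos":[-7,-38,-12],"fingers":-1},{"delta_rot":[0,0,0],"delta_pos":[-7,-38,-12],"fingers":-1},{"delta_rot":[0,0,0],"delta_pos":[-7,-38,-12],"fingers":-1}]'
python3 -m pendant '[{"delta_rot":[0,0,0],"delta_pos":[-7,-38,-12],"fingers":-1},{"delta_rot":[0,0,0],"delta_pos":[-7,-38,-12],"fingers":-1},{"delta_rot":[0,0,0],"delta_pos":[-8,-37,-12],"fingers":-1},{"delta_rot":[0,0,0],"delta_pos":[0,-22,-12],"fingers":-1},{"delta_rot":[0,0,0],"delta_pos":[0,-4,0],"fingers":-1},{"delta_rot":[0,0,0],"delta_pos":[0,0,0],"fingers":-1},{"delta_rot":[0,0,0],"delta_pos":[0,0,0],"fingers":-1}]'
```

```text
clock: 5.98
eef_pos: [0.5226, -0.1505, 0.2867]
eef_rot: [0.0, 0.707, 0.707, 0.0]
ft_force: [1.3, -0.5, 0.4]
width: 0.091
grip_force: 0.0
clock: 6.57
eef_pos: [0.5014, -0.2873, 0.2393]
eef_rot: [0.0, 0.707, 0.707, 0.0]
ft_force: [0.1, 1.0, 1.0]
width: 0.0915
grip_force: 0.0
```

```bash
python3 -m pendant '[{"delta_rot":[0,0,0],"delta_pos":[0,-2,-20],"fingers":-1},{"delta_rot":[0,0,0],"delta_pos":[0,0,-30],"fingers":-1},{"delta_rot":[0,0,0],"delta_pos":[0,0,-30],"fingers":-1},{"delta_rot":[0,0,0],"delta_pos":[0,0,-20],"fingers":-1},{"delta_rot":[0,0,0],"delta_pos":[0,0,-9],"fingers":-1},{"delta_rot":[0,0,0],"delta_pos":[0,0,0],"fingers":-1},{"delta_rot":[0,0,0],"delta_pos":[0,0,0],"fingers":0.2},{"delta_rot":[0,0,0],"delta_pos":[0,0,0],"fingers":0.3}]' 40
python3 -m pendant '[{"delta_rot":[0,0,0],"delta_pos":[0,0,0],"fingers":0.5},{"delta_rot":[0,0,0],"delta_pos":[0,0,0],"fingers":1},{"delta_rot":[0,0,0],"delta_pos":[0,0,0],"fingers":1},{"delta_rot":[0,0,0],"delta_pos":[0,0,0],"fingers":1},{"delta_rot":[0,0,0],"delta_pos":[0,0,0],"fingers":1},{"delta_rot":[0,0,0],"delta_pos":[0,0,0],"fingers":1},{"delta_rot":[0,0,0],"delta_pos":[0,0,0],"fingers":1},{"delta_rot":[0,0,0],"delta_pos":[0,0,0],"fingers":1}]' 40
```

```text
clock: 7.23
eef_pos: [0.5025, -0.2896, 0.1316]
eef_rot: [0.001, 0.707, 0.707, 0.0]
ft_force: [-0.7, 0.4, 0.9]
width: 0.0808
grip_force: 0.0
clock: 7.9
eef_pos: [0.5015, -0.2894, 0.1299]
eef_rot: [-0.0, 0.707, 0.707, -0.0]
ft_force: [-1.1, 0.9, 1.2]
width: 0.0271
grip_force: 0.2
```

```bash
python3 -m pendant '[{"delta_rot":[0,0,0],"delta_pos":[0,0,0],"fingers":1},{"delta_rot":[0,0,0],"delta_pos":[0,0,0],"fingers":1},{"delta_rot":[0,0,0],"delta_pos":[0,0,0],"fingers":1},{"delta_rot":[0,0,0],"delta_pos":[0,0,0],"fingers":1}]' 45
python3 -m pendant '[{"delta_rot":[0,0,0],"delta_pos":[0,0,4],"fingers":1},{"delta_rot":[0,0,0],"delta_pos":[0,0,10],"fingers":1},{"delta_rot":[0,0,0],"delta_pos":[0,0,16],"fingers":1},{"delta_rot":[0,0,0],"delta_pos":[0,0,20],"fingers":1},{"delta_rot":[0,0,0],"delta_pos":[0,0,20],"fingers":1},{"delta_rot":[0,0,0],"delta_pos":[0,0,20],"fingers":1},{"delta_rot":[0,0,0],"delta_pos":[0,0,10],"fingers":1},{"delta_rot":[0,0,0],"delta_pos":[0,0,0],"fingers":1}]' 45
```

```text
clock: 8.23
eef_pos: [0.5015, -0.2894, 0.1299]
eef_rot: [-0.0, 0.707, 0.707, -0.0]
ft_force: [0.4, -0.4, -0.9]
width: 0.0256
grip_force: 45.0
clock: 8.9
eef_pos: [0.5025, -0.2901, 0.2326]
eef_rot: [0.002, 0.707, 0.707, 0.0]
ft_force: [0.6, -0.3, -1.5]
width: 0.026
grip_force: 45.0
```

```bash
python3 - <<'E'
from h import *
np.set_printoptions(precision=4,suppress=True)
s=arm.sense(); im=arm.get_image('wrist'); sc=arm.get_image('scene'); print(s['eef_pos'],s['eef_rot'])
p=np.array(s['eef_pos'])
for n,P,F in [('w',cloud(im,s),im['frame']),('s',cloud(sc),sc['frame'])]:
    k=(abs(P[...,0]-p[0])<.04)&(abs(P[...,1]-p[1])<.05)&(P[...,2]>.07)&(P[...,2]<.21)&(F.max(2)<60)
    Q=P[k]; print(n,k.sum(),Q.min(0),Q.max(0))
    for a in np.arange(.07,.21,.01):
        q=Q[(Q[:,2]>=a)&(Q[:,2]<a+.01)]
        if len(q)>3: print(round(a,2),len(q),q.min(0),q.max(0))
a=im['frame'][90:220,190:320]; b=sc['frame'][160:290,150:280]
cv2.imwrite('pics/g.png',cv2.resize(np.hstack([a,b]),None,fx=3,fy=3,interpolation=2))
E
```

```text
[ 0.5025 -0.2901  0.2326] [0.0021 0.7072 0.7071 0.0003]
w 997 [ 0.4869 -0.2876  0.1116] [ 0.5159 -0.2594  0.21  ]
0.11 23 [ 0.4913 -0.2605  0.1116] [ 0.5142 -0.2596  0.119 ]
0.12 43 [ 0.4906 -0.2612  0.1201] [ 0.5148 -0.2594  0.1299]
0.13 28 [ 0.4902 -0.2621  0.1304] [ 0.5143 -0.2594  0.1398]
0.14 49 [ 0.4915 -0.2756  0.1411] [ 0.5159 -0.2594  0.1499]
0.15 434 [ 0.4906 -0.2741  0.1501] [ 0.5159 -0.2594  0.1598]
0.16 67 [ 0.4901 -0.2755  0.16  ] [ 0.5159 -0.2721  0.1699]
0.17 63 [ 0.4909 -0.2738  0.17  ] [ 0.5153 -0.2721  0.1797]
0.18 90 [ 0.4869 -0.2876  0.18  ] [ 0.5159 -0.272   0.1895]
0.19 94 [ 0.4902 -0.275   0.1905] [ 0.5158 -0.2719  0.1999]
0.2 106 [ 0.4902 -0.2744  0.2001] [ 0.5155 -0.2718  0.21  ]
s 536 [ 0.4899 -0.3223  0.1056] [ 0.5185 -0.2586  0.21  ]
0.1 9 [ 0.5107 -0.318   0.1056] [ 0.5154 -0.2675  0.1097]
0.11 51 [ 0.4924 -0.321   0.1101] [ 0.5174 -0.2601  0.12  ]
0.12 52 [ 0.4967 -0.3223  0.12  ] [ 0.5181 -0.2645  0.13  ]
0.13 57 [ 0.4931 -0.3204  0.1303] [ 0.5174 -0.2632  0.1396]
0.14 70 [ 0.4901 -0.3202  0.1403] [ 0.5177 -0.2586  0.1499]
0.15 84 [ 0.4899 -0.3202  0.1501] [ 0.5176 -0.2593  0.1594]
0.16 43 [ 0.4933 -0.3068  0.1603] [ 0.5176 -0.2736  0.1698]
0.17 38 [ 0.493  -0.3071  0.1701] [ 0.5181 -0.2758  0.18  ]
0.18 46 [ 0.4911 -0.3074  0.1802] [ 0.5185 -0.2749  0.1899]
0.19 52 [ 0.492  -0.3076  0.19  ] [ 0.5175 -0.2725  0.1999]
0.2 34 [ 0.4931 -0.3072  0.2003] [ 0.5172 -0.2764  0.21  ]
```

View pics/g.png

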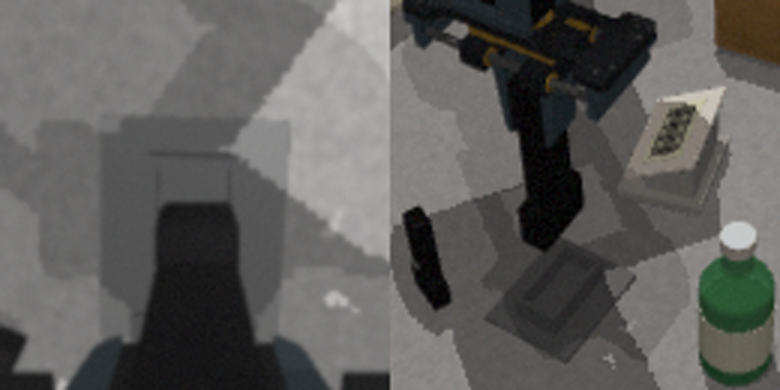

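```bash
python3 -m pendant '[{"delta_rot":[0,-3.5,0],"delta_pos":[-6,10,3],"fingers":1},{"delta_rot":[0,-5,0],"delta_pos":[-12,20,4],"fingers":1},{"delta_rot":[0,-5,0],"delta_pos":[-14,24,4],"fingers":1},{"delta_rot":[0,-5,0],"delta_pos":[-14,24,4],"fingers":1},{"delta_rot":[0,-5,0],"delta_pos":[-14,24,4],"fingers":1},{"delta_rot":[0,-5,0],"delta_pos":[-14,24,0],"fingers":1},{"delta_rot":[0,0,5],"delta_pos":[-12,23,0],"fingers":1},{"delta_rot":[0,0,5],"delta_pos":[-10,15,0],"fingers":1}]'
python3 -m pendant '[{"delta_rot":[0,0,2.15],"delta_pos":[0,1,0],"fingers":1},{"delta_rot":[0,0,0],"delta_pos":[0,0,0],"fingers":1},{"delta_rot":[0,0,0],"delta_pos":[0,0,0],"fingers":1}]'
cat > err.py <<'E'
from h import *
import sys
np.set_printoptions(precision=4,suppress=True)
def err(p,R,z):
    s=arm.sense(); q=s['eef_rot']; T=Rn.from_quat([q[1],q[2],q[3],q[0]])
    T0=Rn.from_quat([.70711,.70711,0,0]); S=T*T0.inv()
    win=np.array(s['eef_pos'])+S.apply([.0003,.0006,-.125])
    dr=(Rn.from_matrix(R)*S.inv()).as_rotvec(degrees=True); tgt=p+R[:,2]*z
    tcp=tgt-R@np.array([.0003,.0006,-.125])
    print('win',win,'rotneed',dr,'dpos mm (tcp)',1000*(tcp-s['eef_pos']),'local off mm',1000*R.T@(win-p),'grip',s['grip_force'],s['width'],'clk',s['clock'],s['joint_vel'].round(3),s['q'])
Rc=(Rn.from_euler('z',12.15,degrees=True)*Rn.from_euler('y',-28.55,degrees=True)).as_matrix()
pc=np.array([.5112,-.1022,.0545])
pl=np.array([.5885,.2286,.112]); Rl=Rn.from_euler('z',8.8,degrees=True).as_matrix()
if sys.argv[1]=='card': err(pc,Rc,.04)
else: err(pl,Rl,.010)
E
python3 err.py card
```

```text
clock: 9.67
eef_pos: [0.4023, -0.1217, 0.2471]
eef_rot: [0.156, 0.622, 0.743, 0.189]
ft_force: [-0.3, -0.1, -2.1]
width: 0.0257
grip_force: 45.0
clock: 9.92
eef_pos: [0.4053, -0.1247, 0.2483]
eef_rot: [0.154, 0.61, 0.753, 0.191]
ft_force: [0.3, 0.2, -1.7]
width: 0.0256
grip_force: 45.0
win [ 0.4637 -0.1116  0.1385] rotneed [-0.0329 -0.1164  0.1422] dpos mm (tcp) [ 28.6576   5.2598 -48.9597] local off mm [-2.4138  0.8493 96.9242] grip 44.988112449645996 0.02555604376048235 clk 9.9167 [ 0.007  0.001 -0.009 -0.002 -0.005  0.015] [-0.7932  0.0166  2.0803  0.5664  0.8467 -1.3415]
```

```bash
python3 -m pendant '[{"delta_rot":[0,0,0],"delta_pos":[4,1,-6],"fingers":1},{"delta_rot":[0,0,0],"delta_pos":[8,1,-13],"fingers":1},{"delta_rot":[0,0,0],"delta_pos":[8,1,-14],"fingers":1},{"delta_rot":[0,0,0],"delta_pos":[6,1,-10],"fingers":1},{"delta_rot":[0,0,0],"delta_pos":[2.5,1,-6],"fingers":1},{"delta_rot":[0,0,0],"delta_pos":[0,0,0],"fingers":1},{"delta_rot":[0,0,0],"delta_pos":[0,0,0],"fingers":1}]'
python3 err.py card
python3 - <<'E'
from h import *
np.set_printoptions(precision=4,suppress=True)
s=arm.sense(); im=arm.get_image('wrist'); sc=arm.get_image('scene')
np.savez('w4.npz',P=cloud(im,s),frame=im['frame']); np.savez('s4.npz',P=cloud(sc),frame=sc['frame'])
a=im['frame'][20:220,150:350]; b=sc['frame'][130:230,190:290]
cv2.imwrite('pics/d.png',np.hstack([cv2.resize(a,(400,400)),cv2.resize(b,(400,400),interpolation=2)]))
E
```

```text
clock: 10.5
eef_pos: [0.4339, -0.119, 0.1995]
eef_rot: [0.154, 0.609, 0.754, 0.192]
ft_force: [-0.5, -0.4, -2.2]
width: 0.0258
grip_force: 45.0
win [ 0.4922 -0.1057  0.0897] rotneed [-0.0462 -0.1141 -0.0004] dpos mm (tcp) [ 0.0588 -0.3963 -0.1862] local off mm [-0.1099  0.5327 40.1515] grip 44.98829662799835 0.025794091225363826 clk 10.5 [-0.011 -0.024 -0.008 -0.006  0.013  0.   ] [-0.7137  0.1458  2.1236  0.6617  0.6695 -1.411 ]
```

View pics/d.png

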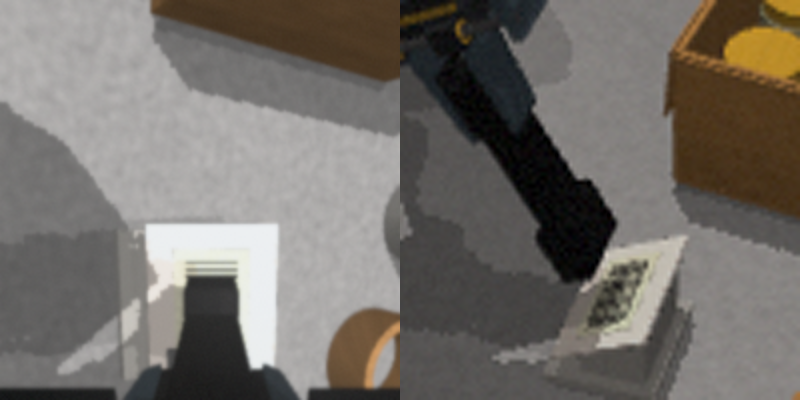

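```bash
Z='{"delta_rot":[0,0,0],"delta_pos":[0,0,0],"fingers":1}'; :
python3 -m pendant '[{"delta_rot":[0,0,0],"delta_pos":[0,0,0],"fingers":1},{"delta_rot":[0,0,0],"delta_pos":[0,0,0],"fingers":1},{"delta_rot":[0,0,0],"delta_pos":[0,0,0],"fingers":1},{"delta_rot":[0,0,0],"delta_pos":[0,0,0],"fingers":1},{"delta_rot":[0,0,0],"delta_pos":[0,0,0],"fingers":1},{"delta_rot":[0,0,0],"delta_pos":[0,0,0],"fingers":1},{"delta_rot":[0,0,0],"delta_pos":[0,0,0],"fingers":1},{"delta_rot":[0,0,0],"delta_pos":[0,0,0],"fingers":1}]'
python3 -m pendant '[{"delta_rot":[0,0,0],"delta_pos":[0,0,0],"fingers":1},{"delta_rot":[0,0,0],"delta_pos":[0,0,0],"fingers":1},{"delta_rot":[0,0,0],"delta_pos":[0,0,0],"fingers":1},{"delta_rot":[0,0,0],"delta_pos":[0,0,0],"fingers":1},{"delta_rot":[0,0,0],"delta_pos":[0,0,0],"fingers":1},{"delta_rot":[0,0,0],"delta_pos":[0,0,0],"fingers":1},{"delta_rot":[0,0,0],"delta_pos":[0,0,0],"fingers":1},{"delta_rot":[0,0,0],"delta_pos":[0,0,0],"fingers":1}]'
python3 -m pendant '[{"delta_rot":[0,0,0],"delta_pos":[0,0,0],"fingers":1},{"delta_rot":[0,0,0],"delta_pos":[0,0,0],"fingers":1},{"delta_rot":[0,0,0],"delta_pos":[0,0,0],"fingers":1},{"delta_rot":[0,0,0],"delta_pos":[0,0,0],"fingers":1},{"delta_rot":[0,0,0],"delta_pos":[0,0,0],"fingers":1},{"delta_rot":[0,0,0],"delta_pos":[0,0,0],"fingers":1},{"delta_rot":[0,0,0],"delta_pos":[0,0,0],"fingers":1},{"delta_rot":[0,0,0],"delta_pos":[0,0,0],"fingers":1}]'
python3 -m pendant '[{"delta_rot":[0,0,0],"delta_pos":[0,0,0],"fingers":1},{"delta_rot":[0,0,0],"delta_pos":[0,0,0],"fingers":1},{"delta_rot":[0,0,0],"delta_pos":[0,0,0],"fingers":1},{"delta_rot":[0,0,0],"delta_pos":[0,0,0],"fingers":1},{"delta_rot":[0,0,0],"delta_pos":[0,0,0],"fingers":1},{"delta_rot":[0,0,0],"delta_pos":[0,0,0],"fingers":1},{"delta_rot":[0,0,0],"delta_pos":[0,0,0],"fingers":1},{"delta_rot":[0,0,0],"delta_pos":[0,0,0],"fingers":1}]'
python3 err.py card
```

```text
clock: 11.27
eef_pos: [0.434, -0.1194, 0.1999]
eef_rot: [0.155, 0.609, 0.754, 0.192]
ft_force: [-0.2, -0.2, -3.1]
width: 0.0257
grip_force: 45.0
clock: 11.93
eef_pos: [0.434, -0.1194, 0.1999]
eef_rot: [0.155, 0.609, 0.754, 0.192]
ft_force: [-0.1, -0.6, -1.9]
width: 0.0259
grip_force: 45.0
clock: 12.6
eef_pos: [0.434, -0.1194, 0.1999]
eef_rot: [0.155, 0.609, 0.754, 0.192]
ft_force: [0.3, -0.7, -2.1]
width: 0.0261
grip_force: 45.0
clock: 13.27
eef_pos: [0.434, -0.1194, 0.1999]
eef_rot: [0.155, 0.609, 0.754, 0.192]
ft_force: [0.1, 0.7, -1.2]
width: 0.0256
grip_force: 45.0
win [ 0.4925 -0.1062  0.0902] rotneed [ 0.007  -0.0515  0.0063] dpos mm (tcp) [-0.0539 -0.0296 -0.6191] local off mm [ 0.2347  0.0186 40.5154] grip 44.98829126358032 0.02563156599189276 clk 13.2667 [ 0.    -0.    -0.     0.001 -0.001 -0.   ] [-0.7143  0.145   2.1235  0.6621  0.6694 -1.4119]
```

```bash
python3 -m pendant '[{"delta_rot":[0,0,0],"delta_pos":[-8,-2,16],"fingers":1},{"delta_rot":[0,0,0],"delta_pos":[-15,-3,30],"fingers":1},{"delta_rot":[-1.2,5.58,0],"delta_pos":[-4,5,35],"fingers":1},{"delta_rot":[-1.2,5.58,0],"delta_pos":[5,15,30],"fingers":1},{"delta_rot":[-1.2,5.58,0],"delta_pos":[15,20,22],"fingers":1},{"delta_rot":[-1.2,5.58,0],"delta_pos":[15,25,12],"fingers":1},{"delta_rot":[-1.2,5.58,0],"delta_pos":[15,28,0],"fingers":1},{"delta_rot":[0,0,-3.35],"delta_pos":[15,28,0],"fingers":1}]'
python3 err.py label
```

```text
clock: 13.93
eef_pos: [0.4681, -0.0185, 0.3164]
eef_rot: [0.031, 0.645, 0.762, 0.05]
ft_force: [-0.3, -0.3, -2.3]
width: 0.0258
grip_force: 45.0
win [ 0.4822 -0.0133  0.1923] rotneed [-2.0662  6.4285 -0.6822] dpos mm (tcp) [120.2147 246.5003 -69.3776] local off mm [-142.0188 -222.8142   80.2902] grip 44.9855500459671 0.025772919744054313 clk 13.9333 [ 0.925  0.179 -0.143 -0.086 -0.209  1.681] [-0.2124  0.1136  1.632   0.0617  1.2946 -0.3917]
```

```bash
python3 -m pendant '[{"delta_rot":[0,0,0],"delta_pos":[0,0,15],"fingers":1},{"delta_rot":[0,0,0],"delta_pos":[0,0,10],"fingers":1},{"delta_rot":[0,0,0],"delta_pos":[0,0,0],"fingers":1}]'
python3 err.py label
```

```text
clock: 14.18
eef_pos: [0.4665, -0.0187, 0.3416]
eef_rot: [0.031, 0.645, 0.762, 0.053]
ft_force: [0.5, 0.0, -2.2]
width: 0.0261
grip_force: 45.0
win [ 0.4812 -0.0131  0.2176] rotneed [-2.2318  6.6677 -0.74  ] dpos mm (tcp) [121.8076 246.6477 -94.6436] local off mm [-143.0527 -222.4289  105.6318] grip 44.98846650123596 0.026107874457692182 clk 14.1833 [-0.028  0.007  0.053  0.001 -0.051 -0.008] [-0.2166  0.0899  1.5908  0.0651  1.3564 -0.3937]
```

```bash
python3 -m pendant '[{"delta_rot":[-1.1,3.3,-0.4],"delta_pos":[7,14,2],"fingers":1},{"delta_rot":[-1.1,3.3,-0.4],"delta_pos":[14,28,2],"fingers":1},{"delta_rot":[0,0,0],"delta_pos":[16,32,0],"fingers":1},{"delta_rot":[0,0,0],"delta_pos":[16,32,0],"fingers":1},{"delta_rot":[0,0,0],"delta_pos":[16,32,0],"fingers":1},{"delta_rot":[0,0,0],"delta_pos":[16,32,0],"fingers":1},{"delta_rot":[0,0,0],"delta_pos":[16,32,0],"fingers":1},{"delta_rot":[0,0,0],"delta_pos":[12,26,0],"fingers":1}]'
python3 -m pendant '[{"delta_rot":[0,0,0],"delta_pos":[6,14,0],"fingers":1},{"delta_rot":[0,0,0],"delta_pos":[2,4,0],"fingers":1},{"delta_rot":[0,0,0],"delta_pos":[0,0,0],"fingers":1},{"delta_rot":[0,0,0],"delta_pos":[0,0,0],"fingers":1}]'
python3 err.py label
python3 - <<'E'
from h import *
s=arm.sense(); im=arm.get_image('wrist'); tp=arm.get_image('scene')
np.savez('w5.npz',P=cloud(im,s),frame=im['frame'])
a=im['frame'][40:220,165:345]; b=tp['frame'][50:170,260:380]
cv2.imwrite('pics/l.png',np.hstack([cv2.resize(a,(400,400),interpolation=2),cv2.resize(b,(400,400),interpolation=2)]))
print(arm.landmark_of('lid_label','wrist')[:1],arm.search_frame('lid_label','wrist')[:1])
E
```

```text
clock: 14.85
eef_pos: [0.5793, 0.2105, 0.3431]
eef_rot: [-0.001, 0.652, 0.758, -0.0]
ft_force: [0.3, -0.5, -1.6]
width: 0.0256
grip_force: 45.0
clock: 15.18
eef_pos: [0.5863, 0.2257, 0.3437]
eef_rot: [-0.001, 0.652, 0.758, -0.0]
ft_force: [0.4, -1.0, -2.3]
width: 0.0259
grip_force: 45.0
win [0.5863 0.2264 0.2187] rotneed [-0.0087 -0.0921  0.1887] dpos mm (tcp) [  1.9997   2.2452 -96.7112] local off mm [ -2.5133  -1.8641 106.7111] grip 44.98858630657196 0.025860363378140353 clk 15.1833 [-0.012 -0.014  0.005 -0.001  0.003 -0.002] [0.2722 0.411  1.1324 0.0006 1.5997 0.1219]
[{'location': [255.2, 162.5], 'conf': 0.97}] [{'rect': [234.3, 138.4, 281.4, 180.3], 'conf': 0.58}]
```

View pics/l.png

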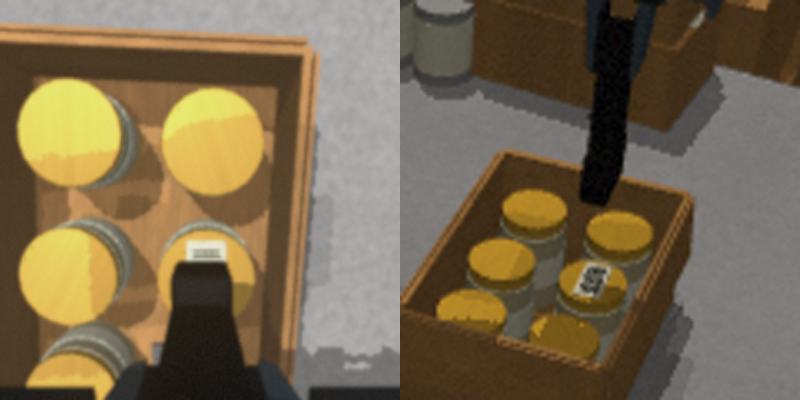

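```bash
python3 -m pendant '[{"delta_rot":[0,0,0.2],"delta_pos":[2,2.3,-8],"fingers":1},{"delta_rot":[0,0,0],"delta_pos":[0,0,-18],"fingers":1},{"delta_rot":[0,0,0],"delta_pos":[0,0,-22],"fingers":1},{"delta_rot":[0,0,0],"delta_pos":[0,0,-18],"fingers":1},{"delta_rot":[0,0,0],"delta_pos":[0,0,-10],"fingers":1},{"delta_rot":[0,0,0],"delta_pos":[0,0,-4],"fingers":1},{"delta_rot":[0,0,0],"delta_pos":[0,0,0],"fingers":1},{"delta_rot":[0,0,0],"delta_pos":[0,0,0],"fingers":1}]'
python3 err.py label
python3 - <<'E'
from h import *
np.set_printoptions(precision=4,suppress=True)
s=arm.sense(); im=arm.get_image('wrist'); P=cloud(im,s); F=im['frame'].astype(int)
q=s['eef_rot'];T=Rn.from_quat([q[1],q[2],q[3],q[0]]).as_matrix(); p=np.array(s['eef_pos'])
L=(P-p)@T   # tool coords
def show(n,k):
    Q=L[k]; print(n,k.sum(),np.percentile(Q,[2,50,98],axis=0).round(4).tolist())
blk=(F.max(2)<60)&(abs(L[...,0])<.05)&(abs(L[...,1])<.03)
show('head low',blk&(L[...,2]>.085)&(L[...,2]<.135))
wht=(F[...,2]-F[...,0]<60)&(F.min(2)>90)&(P[...,2]>.1)&(P[...,2]<.12)&(abs(L[...,0])<.05)&(abs(L[...,1])<.03)
show('label',wht)
yel=(F[...,2]-F[...,0]>80)&(P[...,2]>.1)&(P[...,2]<.12)&(np.linalg.norm(L[...,:2],axis=2)<.045)
show('lid',yel); Q=P[yel]; print(np.median(Q[:,2]))
r=L[yel]; A=np.c_[2*r[:,:2],np.ones(len(r))]
pts=r[:,:2].astype(np.float32); hull=cv2.convexHull(pts)[:,0]; k=np.linalg.norm(hull,axis=1)>.029; hull=hull[k]
A=np.c_[2*hull,np.ones(len(hull))]; sol=np.linalg.lstsq(A,(hull**2).sum(1),rcond=None)[0]; print('circ',sol[:2],np.sqrt(sol[2]+sol[:2]@sol[:2]))
sc=arm.get_image('scene')
a=im['frame'][90:220,190:320]; b=sc['frame'][90:170,280:360]
cv2.imwrite('pics/m.png',np.hstack([cv2.resize(a,(400,400),interpolation=2),cv2.resize(b,(400,400),interpolation=2)]))
E
```

```text
clock: 16.05
eef_pos: [0.589, 0.229, 0.265]
eef_rot: [-0.0, 0.651, 0.759, 0.0]
ft_force: [-0.2, 0.3, -1.3]
width: 0.026
grip_force: 45.0
win [0.5892 0.2298 0.14  ] rotneed [-0.0542  0.0101 -0.0353] dpos mm (tcp) [ -0.6922  -1.0866 -17.9943] local off mm [ 0.8897  1.0817 27.995 ] grip 44.98863995075226 0.026011334567990905 clk 16.05 [ 0.001 -0.009 -0.01  -0.     0.002 -0.   ] [0.276  0.4621 1.2563 0.0009 1.4228 0.1216]
head low 66 [[0.0304, -0.0103, 0.0887], [0.0306, -0.0001, 0.0969], [0.0308, 0.0098, 0.1052]]
label 3 [[0.0212, -0.0257, 0.164], [0.0259, -0.0209, 0.1644], [0.0259, 0.0188, 0.1644]]
lid 851 [[-0.0157, -0.0315, 0.1531], [0.008, -0.0085, 0.1546], [0.0318, 0.0301, 0.1565]]
0.11040750472967592
circ [ 0.0011 -0.0006] 0.03201500428638479
```

```bash
python3 -m pendant '[{"delta_rot":[0,0,0],"delta_pos":[-0.4,-0.7,-4],"fingers":1},{"delta_rot":[0,0,0],"delta_pos":[0,0,-6],"fingers":1},{"delta_rot":[0,0,0],"delta_pos":[0,0,-5],"fingers":1},{"delta_rot":[0,0,0],"delta_pos":[0,0,-2.7],"fingers":1},{"delta_rot":[0,0,0],"delta_pos":[0,0,0],"fingers":1},{"delta_rot":[0,0,0],"delta_pos":[0,0,0],"fingers":1},{"delta_rot":[0,0,0],"delta_pos":[0,0,0],"fingers":1},{"delta_rot":[0,0,0],"delta_pos":[0,0,0],"fingers":1}]'
python3 err.py label
python3 - <<'E'
from h import *
np.set_printoptions(precision=4,suppress=True)
sc=arm.get_image('scene'); P=cloud(sc); F=sc['frame']; p=arm.sense()['eef_pos']
k=(abs(P[...,0]-p[0])<.04)&(abs(P[...,1]-p[1])<.045)&(P[...,2]>.112)&(P[...,2]<.24)&(F.max(2)<60)
Q=P[k]; print(p,k.sum())
for a in np.arange(.11,.24,.02):
    q=Q[(Q[:,2]>=a)&(Q[:,2]<a+.02)]
    if len(q)>3: print(round(a,2),len(q),q.min(0),q.max(0))
E
```

```text
clock: 16.82
eef_pos: [0.5883, 0.2283, 0.2468]
eef_rot: [-0.0, 0.651, 0.76, 0.0]
ft_force: [0.2, 1.0, -2.4]
width: 0.0259
grip_force: 45.0
win [0.5885 0.229  0.1218] rotneed [-0.0407 -0.0251 -0.041 ] dpos mm (tcp) [-0.0085 -0.3536  0.2322] local off mm [0.0216 0.4444 9.7682] grip 44.98851299285889 0.025942383333603897 clk 16.8167 [-0.    -0.001  0.001 -0.     0.001  0.002] [0.2752 0.4748 1.2848 0.0008 1.3822 0.1207]
[0.5883 0.2283 0.2468] 342
0.11 16 [0.5815 0.1974 0.1135] [0.6059 0.2378 0.1299]
0.13 54 [0.5822 0.1952 0.1301] [0.6067 0.2544 0.1494]
0.15 73 [0.5803 0.192  0.1502] [0.6062 0.2499 0.17  ]
0.17 57 [0.5782 0.1985 0.1701] [0.6051 0.243  0.1898]
0.19 61 [0.5715 0.2079 0.1911] [0.6046 0.247  0.2096]
0.21 57 [0.5804 0.208  0.2103] [0.6046 0.2479 0.2299]
0.23 24 [0.5787 0.2085 0.2305] [0.6034 0.2259 0.2399]
```

Upright and still, about 1 cm above the label, and aligned with it. I'll hold for a moment, then hand in.

```bash
python3 -m pendant '[{"delta_rot":[0,0,0],"delta_pos":[0,0,0],"fingers":1},{"delta_rot":[0,0,0],"delta_pos":[0,0,0],"fingers":1},{"delta_rot":[0,0,0],"delta_pos":[0,0,0],"fingers":1},{"delta_rot":[0,0,0],"delta_pos":[0,0,0],"fingers":1},{"delta_rot":[0,0,0],"delta_pos":[0,0,0],"fingers":1},{"delta_rot":[0,0,0],"delta_pos":[0,0,0],"fingers":1}]'; python3 -c "
from cell import arm; print(arm.job_done())"
```

```text
clock: 17.37
eef_pos: [0.5882, 0.2283, 0.2465]
eef_rot: [-0.001, 0.651, 0.759, -0.0]
ft_force: [0.6, -0.4, -2.8]
width: 0.0257
grip_force: 45.0
the job is handed in; nothing more can be done
None
```

The job is handed in at 17.4 s: the scanner was held steady on the docket for 2.7 s, about 4 cm off it. It now hangs upright and still about 1 cm above the labelled lid, with no contact force seen; these poses are from my measurements, and no verdict came back.

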